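# Weigh a cast counterweight on the spring scale

### The job

Hang the cast counterweight by its eye on the hook of the spring scale, easing it down until the spring alone carries it, so that it neither drops nor bounces the scale when you let go. Once it hangs still, slide the scale's marker down until its arrow is level with the pointer, and leave the weight hanging. Leave the pot, the jar and the sanding block where they are.

Things in the scene. Friction and masses are not known exactly. Their poses are not given: they have to be found in the camera images.
- weight: Dark cast lamp counterweight, 0.2 to 0.8 kg: round body 58 mm across, 45 mm high, with an upright eye on top, 115 mm in all. Origin: centre of its underside, z up. The eye lies in the y-z plane, 42 mm wide in y, 12 mm thick in x; opening 26 mm wide, 53 to 105 mm above the underside, top corners slanted. Its outer sides are flat from 53 to 96 mm: grip them from above across y, hole left free.
- eye_top (a point): Top of the eye's opening, in its middle (105 mm above the weight's underside): this rests in the hook's seat when hung.
- stand: Stand of the spring scale, heavy and fixed: grey base plate 150 x 190 x 16 mm, aluminium column 22 x 30 mm, 257 mm high. Origin: foot of the column's axis, z up; the hook points to the stand's -x, the white reading plate and the marker are on its +y side. The base plate reaches from -65 to 85 mm in x.
- hook_seat (a point): Lowest point of the hook's upper surface (the seat), 120 mm in -x from the column's axis, 215 mm above the table when unloaded. The hook is a steel bar 8 mm thick: beyond the seat it rises to an upturned tip; toward the column it rises to 10 mm above the seat and runs level.
- hook_tip (a point): Top of the hook's upturned tip, 22 mm farther out (-x of the stand) and 26 mm higher than the seat.
- carriage (a joint): Travel of the scale's carriage with hook and pointer, m: 0 unloaded, grows downward to 0.110. Spring rate 100 N/m: 10 mm of travel for each newton hung on the hook. Lightly damped: it takes about 2 s to come to rest.
- pointer_tip (a point): Tip of the thin dark pointer on the carriage, in front of the white reading plate; it is 50 mm lower than the hook's seat and moves with it. A hung weight brings it to 86 to 146 mm above the table.
- marker (a joint): Travel of the marker, m: 0 at the top, grows downward to 0.100; friction of about 3 N holds it where it is left.
- marker_tip (a point): Tip of the marker's small black arrow in front of the reading plate, beside the pointer's tip; 172 mm above the table at marker travel 0.
- marker_knob (a point): Centre of the top of the marker's black knob, 161 mm straight above the arrow's height. The knob is 20 mm in diameter and 20 mm high, on an 8 mm upright rod that slides in a bush (top 198 mm above the table), 80 mm from the column's axis in the stand's +y; pinch it from above to slide the marker up or down.
- sample_pot_a: Small round paint pot, 53 mm in diameter, 58 mm high; bystander. Origin: centre of its underside.
- sanding_block: Sanding block 60 x 108 x 38 mm; bystander. Origin: centre of its underside.
- varnish_jar: Round jar 62 mm in diameter, 68 mm high, with a black cap; bystander. Origin: centre of its underside.
Mind the look-alikes: they are no part of the job. Several things look just like the weight: the one meant starts farthest to the robot's left.

How it is judged:
By the outcome, as a careful person would: the job done as asked, in the order asked, and still so for the second after the job is handed in, with the robot touching nothing.
It also fails if it takes over 66 s, if anything falls off the work surface, if the arm or the gripper's body presses on something with over 40 N, if the wrist force passes 120 N, or if a joint passes its speed limit or range.

### The arm

A 6-joint arm with a two-finger parallel gripper is mounted at the origin on a cart in front of the work surface, level with it; the furniture and walls round the work are solid. World frame = base frame: x ahead of the robot, y to its left, z up, the work surface at z = 0. Lengths are in m, angles in degrees, forces in N, time in s.
With the tool pointing down it reaches from about 0.35 to 0.875 m from the base axis. Payload 15.5 kg.
Tool frame: the origin (TCP) lies at the very end of the fingers, on their centre line; the grasp point (between the pads) lies 19 mm behind it; z points along the fingers, y is the line along which they close (so a half turn about z gives the same grasp; the last joint's range is limited). The gripper opens to 85 mm and grips with 20 to 120 N. Pads are 22 mm wide; open, the fingers measure 114 mm over their backs; the gripper's body (76 mm by 85 mm) begins 54 mm behind the grasp point. The pads swing forward as they close: fully open they stand 13 mm farther back than shut.
Start: joints at [67.466, 28.281, 77.091, -0, 74.628, -5.472], TCP at [0.183, 0.597, 0.231] pointing down, gripper open.
Joint ranges: [-166.48, 166.48], [-47.26, 123.95], [12.59, 153.08], [-70.14, 250.14], [6.76, 159.57], [-176.63, 176.63]. Speed limits (degrees/s): [108.29, 108.29, 147.25, 172.46, 172.46, 172.46].

### API

Orientations are given as [roll, pitch, yaw] about the fixed x, y, z axes, in that order (R = Rz(yaw) Ry(pitch) Rx(roll)).
In Python, from bench import arm gives the robot as it stands. The module is installed in compiled form; this text tells all that it offers.
- The arm moves only by the tool apply_moves, never from a script. Its argument "increments" is text: rows parted by semicolons, each of 5 numbers parted by spaces: the shift along the tool's x, y, z in cm, then the turn about the tool's z in rad, then the finger opening in cm, from 0 to 8.54. In form: dx dy dz twist gripper; .... A call has 1 to 8 rows; each row is the pose to reach, as a shift and turn from the pose commanded when the call began, along the tool's axes at that moment; what a row does not reach only later rows make up. A row lasts 1/10 s, in which the tool goes at most 50 mm and 8.59 degrees, less where a joint would pass 70% of its speed; a pose out of reach is approached as far as the arm can. A call with a gripper value outside its range is refused whole. The fingers move at their own pace and stop on an object; "squeeze" is the grip in N (left out, the last holds). Time passes only in rows, so rows that repeat a pose let the fingers close. It gives the time, the measured TCP pose, the force, the opening and the grip force at its end, in the units of the state.
- arm.get_state(): the state, without advancing time (a new reading comes with each control period).
- arm.read_camera(name): name is "scene" or "top" or "wrist"; returns (picture, depth): 420x560x3 uint8, blue, green, red; 420x560 float32, m along the optical axis (not along the pixel's ray), 0 where there is no reading.
- arm.calibration(name): a dict with "fx", "fy", "cx", "cy" (pixels), "k1" (the pictures are not rectified: a ray, as slopes to the right and down, at radius r is drawn at 1 + k1 r^2 times it, then the intrinsics apply), "world_from_camera" (4x4, takes a point from camera to world coordinates). Camera axes: x right, y down, z forward; pixel columns grow to the right and rows downward; lengths in m; the calibration is good to about 2 mm. A picture is of the moment at which its call begins: read the wrist's pose just before it. calibration takes no time and is no camera call; for the wrist camera it gives the pose at the moment of the call.
- arm.close_job(): hands the job in; it is judged then, once.
The state is a dict: "clock": time; "joints": joint angles; "joint_velocities": joint speeds; "joint_torque": joint torques, N m; "tool_pos": TCP position; "ee_rot": TCP orientation; "ft_force": force on the tool from outside, world axes, zero at the start; "ft_torque": the same for the moment, N m; "gripper_width": opening from 0.0 (shut) to 1.0 (fully open); "grip_force": force on a finger pad.
Only numpy, scipy, OpenCV 4.12 (cv2) and the standard library are available. Lean on these libraries where they do the work, as an engineer would, in place of code of your own. Each camera call takes 0.05 s, during which the arm holds its last target. There are 200 camera calls.

## Working session

There is one attempt and no reset: what is moved stays moved. The work goes in short steps, Python scripts to look and compute and a tool call to move; the robot and the scene stay as the last step left them, time stands still between calls to the robot, and variables do not carry over. Pictures are saved under pics/ and viewed, at most 10 in all, crops included, and the job is handed in when it is done.

Besides the shell and the picture viewer there is one more tool, called after "Request:" as a command line: name --argument value ..., lists and objects as JSON in quotes. apply_moves: Moves the arm, as the interface text tells. Its arguments: {"type":"object","properties":{"increments":{"type":"string"},"squeeze":{"type":"number"}},"required":["increments"]}

```bash
mkdir -p pics; cat > h.py <<'E'
import numpy as np, cv2
from bench import arm
def shot(n,save=None):
    c=arm.calibration(n); p,d=arm.read_camera(n)
    if save: cv2.imwrite('pics/'+save,p); np.savez('pics/'+save[:-4]+'.npz',p=p,d=d,**{k:np.array(c[k]) for k in c})
    return p,d,c
def ray(c,u,v):
    K=np.array([[c['fx'],0,c['cx']],[0,c['fy'],c['cy']],[0,0,1]],float)
    x=cv2.undistortPoints(np.array([[[u,v]]],float),K,np.array([c['k1'],0,0,0],float))[0,0]
    T=np.array(c['world_from_camera']); return T[:3,3],T[:3,:3]@np.array([x[0],x[1],1])
def atz(c,u,v,z):
    o,r=ray(c,u,v); return o+r*(z-o[2])/r[2]
def atd(c,u,v,d):
    o,r=ray(c,u,v); return o+r*d
def pix(c,P):
    T=np.array(c['world_from_camera']); q=T[:3,:3].T@(np.array(P)-T[:3,3]); x=q[:2]/q[2]; x=x*(1+c['k1']*(x@x))
    return x*[c['fx'],c['fy']]+[c['cx'],c['cy']]
E
python3 - <<'E'
from h import *
s=arm.get_state(); print(s)
for n in ['scene','top','wrist']:
    p,d,c=shot(n,n+'0.png'); print(n,c['world_from_camera'],c['fx'],c['k1'])
E
```

```text
{'clock': 0.0, 'joints': array([ 6.74665349e+01,  2.83137009e+01,  7.71280539e+01, -5.64455427e-05,
        7.46273858e+01, -5.47178801e+00]), 'joint_velocities': array([-0.01338532,  0.07301107,  0.02010823,  0.00748307,  0.01569583,
       -0.0105531 ]), 'joint_torque': array([ 4.51824177e-03, -8.82172537e+01, -3.83890522e+01,  3.07550799e-04,
        9.75792180e-03,  7.48090724e-05]), 'tool_pos': array([0.18323415, 0.5971588 , 0.23070763]), 'ee_rot': array([-1.79931169e+02, -6.53878587e-03,  1.62938334e+02]), 'ft_force': array([-0.38133104,  0.75950077, -0.68781955]), 'ft_torque': array([ 0.00211889, -0.03029722, -0.00373473]), 'grip_force': 0.0, 'gripper_width': 0.9974748056360668}
scene [[ 0.81638385 -0.44811269  0.36429718 -0.01136878]
 [-0.57730423 -0.61641506  0.53549258 -0.80079027]
 [-0.01540275 -0.64747779 -0.76192865  1.36065147]
 [ 0.          0.          0.          1.        ]] 458.2524934452927 0.0008870744253354644
top [[-7.99461841e-04 -9.96263317e-01  8.63641332e-02  4.05015121e-01]
 [-9.99893975e-01  2.05209278e-03  1.44162587e-02  1.59452245e-02]
 [-1.45396169e-02 -8.63434511e-02 -9.96159329e-01  1.44364315e+00]
 [ 0.00000000e+00  0.00000000e+00  0.00000000e+00  1.00000000e+00]] 473.76484268957637 -0.14055413134082062
wrist [[ 2.91983601e-01  9.16606131e-01  2.73091151e-01  1.14646887e-01]
 [ 9.56423287e-01 -2.79747296e-01 -8.36417753e-02  6.18069438e-01]
 [-2.70052955e-04  2.85612763e-01 -9.58345072e-01  3.73379030e-01]
 [ 0.00000000e+00  0.00000000e+00  0.00000000e+00  1.00000000e+00]] 331.218514773383 -0.008803835247617409
```

View pics/scene0.png

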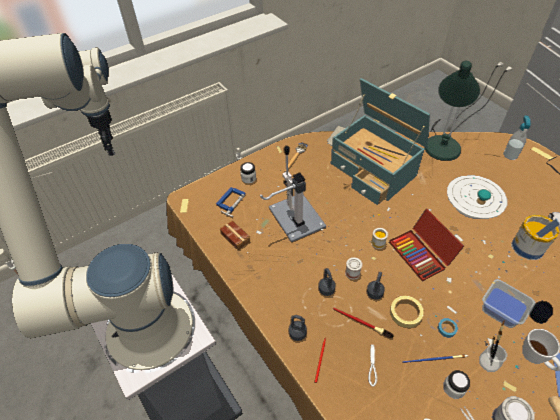

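View pics/top0.png

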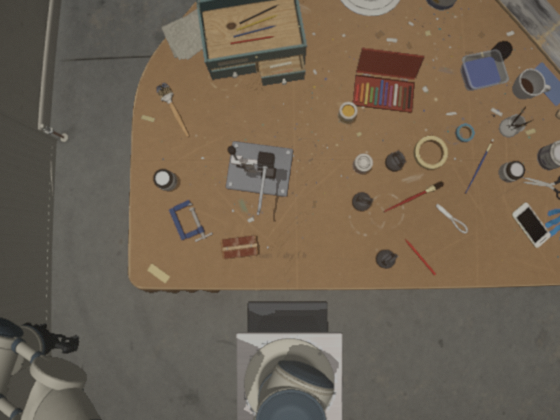

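Top view: three look-alikes, at top pixels (362,201), (395,161) and (386,259); in the scene view they are at (327,283), (375,287) and (298,327). The stand is at top (262,168), with the hook pointing toward the robot. Left is +y, which is a smaller column in the top view, so (362,201) looks like the one meant. I'll measure it and check a crop.

```bash
python3 - <<'E'
from h import *
L=lambda n:dict(np.load(f'pics/{n}0.npz'))
t=L('top'); s=L('scene')
for u,v in [(362,201),(395,161),(386,259)]: print('top',u,v,atz(t,u,v,.05).round(3), t['d'][v,u])
for u,v in [(327,286),(375,290),(298,330)]: print('scene',u,v,atz(s,u,v,.03).round(3))
a=cv2.resize(t['p'][130:280,220:420],None,fx=4,fy=4,interpolation=cv2.INTER_CUBIC)
cv2.imwrite('pics/c1.png',a)
a=cv2.resize(s['p'][135:345,225:395],None,fx=2.8,fy=2.8,interpolation=cv2.INTER_CUBIC)
cv2.imwrite('pics/c2.png',a)
# points of dark weight from both depths
for n,c in (('top',t),('scene',s)):
    pts=[]
    w=(slice(170,230),slice(335,390)) if n=='top' else (slice(255,305),slice(305,350))
    for v in range(w[0].start,w[0].stop):
        for u in range(w[1].start,w[1].stop):
            if c['d'][v,u]>0 : pts.append(atd(c,u,v,c['d'][v,u]))
    P=np.array(pts)
    for lo,hi in [(.035,.055),(.06,.09),(.09,.13)]:
        q=P[(P[:,2]>lo)&(P[:,2]<hi)]
        if len(q)>3:
            ev,V=np.linalg.eigh(np.cov(q[:,:2].T)); print(n,lo,len(q),q.mean(0).round(4),q.min(0).round(3),q.max(0).round(3),np.degrees(np.arctan2(V[1,1],V[0,1])).round(1),np.sqrt(ev).round(4))
E
```

```text
top 362 201 [ 0.544 -0.217  0.05 ] 1.3936511
top 395 161 [ 0.664 -0.319  0.05 ] 1.4129809
top 386 259 [ 0.372 -0.286  0.05 ] 1.3772948
scene 327 286 [ 0.546 -0.226  0.03 ]
scene 375 290 [ 0.665 -0.331  0.03 ]
scene 298 330 [ 0.375 -0.296  0.03 ]
top 0.035 169 [ 0.5482 -0.2172  0.0425] [ 0.518 -0.246  0.035] [ 0.638 -0.192  0.054] 180.0 [0.0123 0.027 ]
top 0.06 19 [ 0.5579 -0.2162  0.0732] [ 0.535 -0.238  0.061] [ 0.635 -0.199  0.087] -178.3 [0.0158 0.0347]
top 0.09 57 [ 0.546  -0.2168  0.1075] [ 0.536 -0.238  0.091] [ 0.556 -0.199  0.12 ] 74.8 [0.0033 0.0117]
scene 0.035 148 [ 0.555  -0.2247  0.0432] [ 0.52  -0.251  0.035] [ 0.658 -0.197  0.055] -176.0 [0.013  0.0361]
scene 0.06 52 [ 0.5688 -0.2211  0.0719] [ 0.535 -0.246  0.06 ] [ 0.658 -0.199  0.09 ] -169.8 [0.0149 0.0436]
scene 0.09 51 [ 0.5452 -0.2258  0.1071] [ 0.537 -0.242  0.091] [ 0.553 -0.201  0.122] 78.4 [0.003  0.0127]
```

View pics/c1.png

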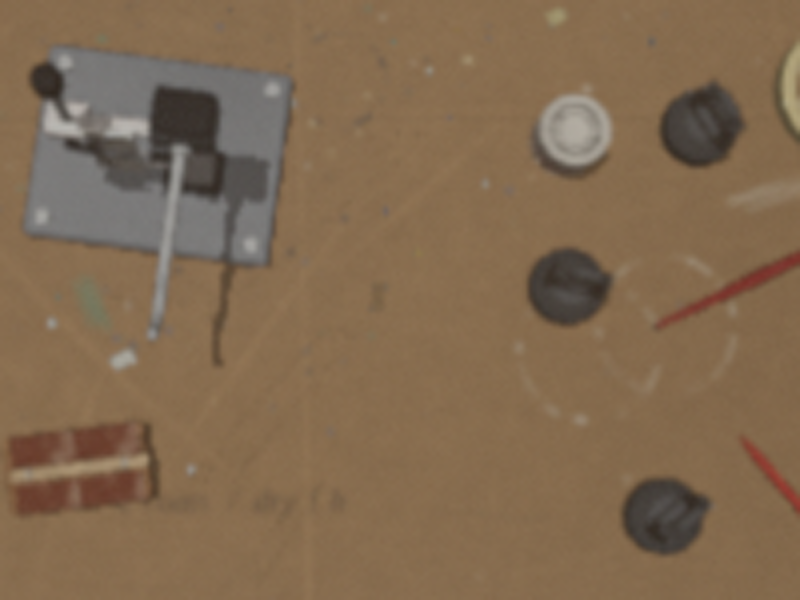

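View pics/c2.png

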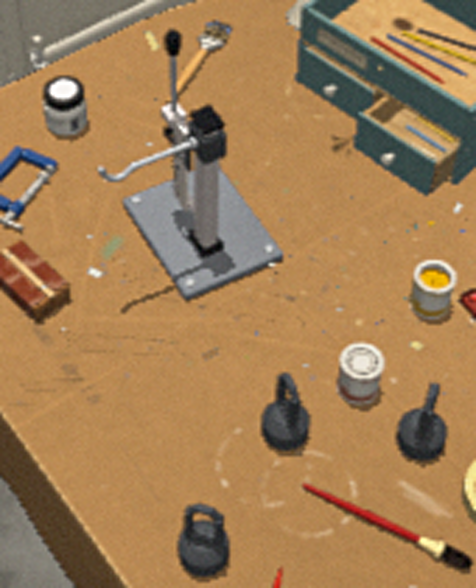

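The crops confirm it. The weight meant is at top (362,201), crop (568,285), with y≈-0.22, against -0.29 and -0.32 for the other two. Its eye runs at about 76° in world yaw. The stand's hook points toward the robot, with the marker rod on the stand's left. Next I'll measure the stand.

```bash
python3 - <<'E'
from h import *
L=lambda n:dict(np.load(f'pics/{n}0.npz'))
t=L('top'); s=L('scene')
def cloud(c,r0,r1,c0,c1):
    vv,uu=np.mgrid[r0:r1,c0:c1]; vv=vv.ravel();uu=uu.ravel(); d=c['d'][vv,uu]
    K=np.array([[c['fx'],0,c['cx']],[0,c['fy'],c['cy']],[0,0,1]],float)
    x=cv2.undistortPoints(np.stack([uu,vv],1).astype(float)[:,None],K,np.array([c['k1'],0,0,0],float))[:,0]
    T=c['world_from_camera']; P=np.c_[x,np.ones(len(x))]*d[:,None]
    return P@T[:3,:3].T+T[:3,3], uu,vv,d,c['p'][vv,uu].astype(int)
for n,c,w in (('top',t,(120,225,215,310)),('scene',s,(140,245,255,330))):
    P,u,v,d,col=cloud(c,*w)
    sat=col.max(1)-col.min(1); g=(sat<30)&(col.mean(1)>70)&(d>0)&(P[:,2]>.004)&(P[:,2]<.028)
    q=P[g]; r=cv2.minAreaRect((q[:,:2]*1000).astype(np.float32)); print(n,'plate',g.sum(),r,q[:,2].mean())
    for lo,hi in [(.2,.235),(.235,.27),(.27,.36)]:
        m=(d>0)&(P[:,2]>lo)&(P[:,2]<hi); q=P[m]; print(lo,m.sum(), q.mean(0).round(3) if m.any() else '',q.min(0).round(3) if m.any() else '',q.max(0).round(3) if m.any() else '')
    m=(d>0)&(P[:,2]>.19)&(P[:,2]<.26)&(P[:,0]<.62)
    q=np.c_[P[m],u[m],v[m]]; q=q[np.argsort(q[:,0])]; print(q[::max(1,len(q)//14)].round(3))
E
```

```text
top plate 2157 ((604.670166015625, 95.44365692138672), (192.59622192382812, 239.65966796875), 81.90196228027344) 0.016031771446462315
0.2 227 [0.586 0.081 0.219] [0.5  0.04 0.2 ] [0.653 0.153 0.235]
0.235 241 [0.627 0.065 0.252] [0.492 0.04  0.235] [0.65  0.144 0.263]
0.27 67 [0.64  0.141 0.324] [0.633 0.132 0.272] [0.65  0.151 0.332]
[[4.92e-01 8.00e-02 2.44e-01 2.58e+02 2.14e+02]
 [5.04e-01 7.70e-02 2.19e-01 2.60e+02 2.10e+02]
 [5.17e-01 8.20e-02 2.15e-01 2.58e+02 2.05e+02]
 [5.30e-01 7.90e-02 2.23e-01 2.59e+02 2.00e+02]
 [5.40e-01 7.40e-02 2.21e-01 2.61e+02 1.96e+02]
 [5.53e-01 7.60e-02 2.24e-01 2.60e+02 1.91e+02]
 [5.64e-01 6.90e-02 2.24e-01 2.63e+02 1.87e+02]
 [5.76e-01 7.40e-02 2.26e-01 2.61e+02 1.82e+02]
 [5.87e-01 7.10e-02 2.25e-01 2.62e+02 1.78e+02]
 [6.00e-01 6.90e-02 2.28e-01 2.63e+02 1.73e+02]
 [6.11e-01 6.60e-02 2.23e-01 2.64e+02 1.69e+02]
 [6.16e-01 7.60e-02 1.93e-01 2.61e+02 1.69e+02]
 [6.17e-01 7.80e-02 2.04e-01 2.60e+02 1.68e+02]
 [6.18e-01 8.00e-02 2.11e-01 2.59e+02 1.67e+02]
 [6.19e-01 6.30e-02 2.38e-01 2.65e+02 1.65e+02]]
scene plate 1215 ((724.2564697265625, 231.
[... 272 characters left out ...]
 0.271] [0.655 0.151 0.335]
[[4.94e-01 7.80e-02 2.43e-01 2.60e+02 1.95e+02]
 [5.00e-01 7.70e-02 2.30e-01 2.62e+02 1.97e+02]
 [5.11e-01 7.70e-02 2.18e-01 2.65e+02 1.98e+02]
 [5.22e-01 7.60e-02 2.22e-01 2.68e+02 1.96e+02]
 [5.33e-01 7.40e-02 2.21e-01 2.71e+02 1.95e+02]
 [5.46e-01 7.50e-02 2.27e-01 2.74e+02 1.92e+02]
 [5.62e-01 6.80e-02 2.23e-01 2.79e+02 1.92e+02]
 [5.73e-01 6.70e-02 2.22e-01 2.82e+02 1.91e+02]
 [5.86e-01 6.70e-02 2.18e-01 2.85e+02 1.90e+02]
 [6.03e-01 6.20e-02 2.22e-01 2.90e+02 1.88e+02]
 [6.15e-01 6.70e-02 1.99e-01 2.92e+02 1.90e+02]
 [6.18e-01 4.70e-02 2.40e-01 2.96e+02 1.85e+02]
 [6.19e-01 4.30e-02 2.28e-01 2.97e+02 1.88e+02]
 [6.19e-01 6.10e-02 2.37e-01 2.94e+02 1.83e+02]]
```

Request:
apply_moves --increments "-3 -3.5 -1 0 8.5; -6 -7 -2 0 8.5; -9 -10.5 -3 0 8.5; -12 -14 -4 0 8.5; -15 -17.5 -5 0 8.5; -18 -21 -6 0 8.5; -21 -24.5 -7 0 8.5; -24 -28 -7 0 8.5"

```text
clock: 0.95
tool_pos: [0.3314, 0.2579, 0.3024]
ee_rot: [179.9, 0.1, 163.0]
ft_force: [1.2, 0.2, -0.4]
gripper_width: 0.995
grip_force: 0.0
```

Request:
apply_moves --increments "-3 -3.5 0 0 8.5; -6 -7 0 0 8.5; -9 -10.5 0 0 8.5; -12 -14 0 0 8.5; -14.5 -17.3 0 0 8.5; -14.5 -17.3 0 0 8.5; -14.5 -17.3 0 0 8.5"

```text
clock: 1.65
tool_pos: [0.4185, 0.0507, 0.3011]
ee_rot: [-180.0, -0.0, 162.8]
ft_force: [-0.4, 0.2, -0.4]
gripper_width: 0.998
grip_force: 0.0
```

```bash
python3 - <<'E'
from h import *
s=arm.get_state(); print(s['clock'],s['tool_pos'],s['ee_rot'],s['ft_force'])
p,d,c=shot('wrist','w1.png')
P={'seat':(.518,.077,.215),'tip':(.496,.080,.241),'knob':(.648,.139,.333)}
for k in P: print(k,pix(c,P[k]))
E
```

```text
1.65 [0.41853127 0.05072347 0.30109048] [-1.79999268e+02 -3.33337322e-02  1.62794574e+02] [-0.44580376  0.16955365 -0.38269877]
seat [344.66142522 315.02443622]
tip [348.66460856 310.3259567 ]
knob [548.24079481 603.33041724]
```

View pics/w1.png

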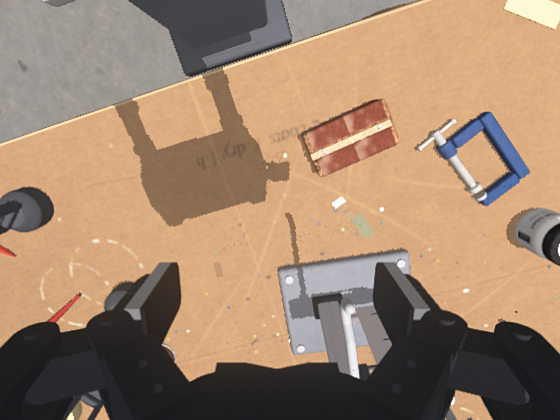

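The view shows the hook tip at about (347,309), matching the prediction of (348,310). The weight is at about (125,297), partly hidden by a finger. Moving above it.

Request:
apply_moves --increments "-3 -3.2 0 0 8.5; -6 -6.5 0 0 8.5; -9 -9.8 0 0 8.5; -12 -13 1 0 8.5; -15 -16.4 3 0 8.5; -18 -19.6 5 0 8.5; -20.2 -22.1 7 0 8.5; -20.2 -22.1 9 0 8.5"

```text
clock: 2.5
tool_pos: [0.5486, -0.2211, 0.21]
ee_rot: [-180.0, 0.1, 162.9]
ft_force: [0.9, 0.9, -0.8]
gripper_width: 0.992
grip_force: 0.0
```

Request:
apply_moves --increments "0 0 0 0 8.5; 0 0 0 0 8.5; 0 0 0 0 8.5"

```text
clock: 2.8
tool_pos: [0.5473, -0.218, 0.2126]
ee_rot: [-180.0, 0.1, 163.0]
ft_force: [-1.2, 0.5, 0.4]
gripper_width: 0.997
grip_force: 0.0
```

```bash
python3 - <<'E'
from h import *
s=arm.get_state(); print(s['clock'],s['tool_pos'],s['ee_rot'],s['ft_force'])
p,d,c=shot('wrist','w2.png')
vv,uu=np.mgrid[100:330,170:400]; 
P=np.array([atd(c,u,v,d[v,u]) for v,u in zip(vv.ravel(),uu.ravel()) if d[v,u]>0])
m=(np.linalg.norm(P[:,:2]-[.546,-.22],axis=1)<.04)
for lo,hi in [(.04,.05),(.105,.12),(.112,.119)]:
    q=P[m&(P[:,2]>lo)&(P[:,2]<hi)]
    if len(q)>5: print(lo,len(q),q.mean(0).round(4),cv2.minAreaRect((q[:,:2]*1000).astype(np.float32)))
print(pix(c,(.546,-.22,.115)),pix(c,s['tool_pos']))
E
```

```text
2.8 [ 0.54728175 -0.21802866  0.2126419 ] [-1.79987446e+02  8.65716234e-02  1.63028638e+02] [-1.20842717  0.45708443  0.40809308]
0.04 711 [ 0.5418 -0.2187  0.044 ] ((545.5069580078125, -219.11184692382812), (35.617149353027344, 39.6331787109375), 5.221279621124268)
0.105 512 [ 0.5477 -0.2201  0.1121] ((548.5025024414062, -220.20028686523438), (33.91762161254883, 9.573177337646484), 74.48556518554688)
0.112 320 [ 0.5482 -0.2204  0.1141] ((548.556396484375, -220.1563720703125), (23.759185791015625, 9.293717384338379), 72.81840515136719)
[273.67919685 205.2074211 ] [276.81630418 265.07642275]
```

View pics/w2.png

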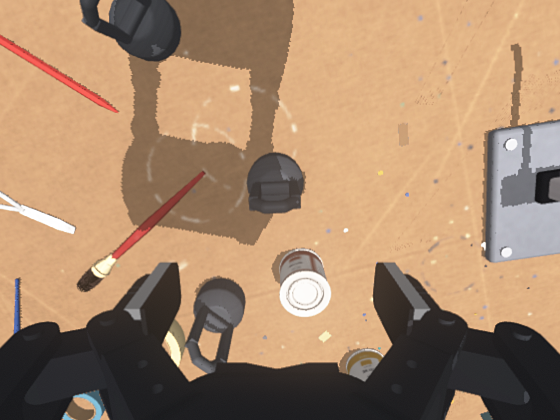

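The eye centre is at image (275,190), world (0.5485,-0.2202), top at 0.115, running at 73°, which is in line with the fingers. Descending to grip.

Request:
apply_moves --increments "-0.2 -0.2 4 0 8.5; -0.2 -0.2 8 0 8.5; -0.2 -0.2 11 0 8.5; -0.2 -0.2 13.5 0 8.5; -0.2 -0.2 14.7 0 8.5; -0.2 -0.2 14.7 0 8.5; -0.2 -0.2 14.7 0 6; -0.2 -0.2 14.7 0 5" --squeeze 50

```text
clock: 3.65
tool_pos: [0.549, -0.2219, 0.0659]
ee_rot: [-180.0, 0.1, 162.9]
ft_force: [0.4, -0.8, 0.2]
gripper_width: 0.686
grip_force: 0.0
```

Request:
apply_moves --increments "0 0 0 0 3.8; 0 0 0 0 3.8; 0 0 0 0 3.8; 0 0 0 0 3.8; 0 0 0 0 3.8" --squeeze 50

```text
clock: 4.15
tool_pos: [0.5489, -0.2218, 0.0656]
ee_rot: [-180.0, 0.1, 162.9]
ft_force: [-0.2, 2.8, 10.3]
gripper_width: 0.482
grip_force: 49.3
```

Request:
apply_moves --increments "0 0 -0.5 0 3.8; 0 0 -1.5 0 3.8; 0 0 -3 0 3.8; 0 0 -5 0 3.8; 0 0 -5 0 3.8; 0 0 -5 0 3.8; 0 0 -5 0 3.8; 0 0 -5 0 3.8"

```text
clock: 4.95
tool_pos: [0.5476, -0.2214, 0.1135]
ee_rot: [180.0, -0.1, 162.9]
ft_force: [-0.3, -0.4, -2.7]
gripper_width: 0.483
grip_force: 51.0
```

```bash
python3 - <<'E'
from h import *
F=[]
for i in range(6):
    p,d,c=shot('wrist','w3.png' if i==5 else None); s=arm.get_state(); F.append(s['ft_force'])
print(s['clock'],s['tool_pos'],s['ee_rot'],np.mean(F,0),np.std(F,0),s['ft_torque'])
l=dict(np.load('pics/w1.npz'))
# hook pixels in w1 via depth
for z0,z1 in [(.21,.222),(.222,.235),(.235,.25)]:
    Q=[(u,v,*atd(l,u,v,l['d'][v,u])) for v in range(280,400) for u in range(300,375) if l['d'][v,u]>0]
    Q=np.array(Q); q=Q[(Q[:,4]>z0)&(Q[:,4]<z1)]
    if len(q): print(z0,len(q),q.mean(0).round(4),q.min(0).round(3),q.max(0).round(3))
E
```

```text
5.25 [ 0.54801166 -0.22151754  0.11404837] [ 1.79995885e+02 -2.18605881e-02  1.62939973e+02] [-0.05891581 -0.16686082 -2.76601844] [0.39973949 0.61007915 0.23309251] [-0.02347085 -0.01847922 -0.00914562]
0.21 303 [3.465743e+02 3.255413e+02 5.262000e-01 7.610000e-02 2.174000e-01] [3.40e+02 2.97e+02 4.98e-01 6.70e-02 2.12e-01] [3.59e+02 3.75e+02 5.73e-01 8.10e-02 2.22e-01]
0.222 429 [3.512284e+02 3.484452e+02 5.428000e-01 7.440000e-02 2.248000e-01] [3.41e+02 2.97e+02 4.94e-01 6.80e-02 2.22e-01] [3.59e+02 3.78e+02 5.74e-01 8.40e-02 2.35e-01]
0.235 105 [3.490476e+02 3.077048e+02 4.954000e-01 8.080000e-02 2.390000e-01] [3.44e+02 3.02e+02 4.92e-01 7.70e-02 2.35e-01] [3.54e+02 3.13e+02 5.00e-01 8.50e-02 2.42e-01]
```

Lifted: about 2.8 N, so roughly 28 mm of travel. Moving to in front of the hook tip.

Request:
apply_moves --increments "1 1.5 -3 -0.02 3.8; 3.5 5 -6 -0.04 3.8; 6 8.3 -8 -0.06 3.8; 9 12 -9.7 -0.08 3.8; 12 16 -9.7 -0.1 3.8; 15 20 -9.7 -0.12 3.8; 17.5 24 -9.7 -0.14 3.8; 19.5 26.4 -9.7 -0.16 3.8"

```text
clock: 6.05
tool_pos: [0.4381, 0.0905, 0.2115]
ee_rot: [180.0, 0.0, 172.2]
ft_force: [-0.3, -0.2, -2.4]
gripper_width: 0.483
grip_force: 52.4
```

Request:
apply_moves --increments "0 0 0 0 3.8; 0 0 0 0 3.8; 0 0 0 0 3.8; 0 0 0 0 3.8"

```text
clock: 6.45
tool_pos: [0.4396, 0.0872, 0.2113]
ee_rot: [-180.0, 0.0, 172.0]
ft_force: [-0.3, -0.4, -2.9]
gripper_width: 0.486
grip_force: 52.5
```

```bash
python3 - <<'E'
from h import *
s=arm.get_state(); print(s['clock'],s['tool_pos'],s['ee_rot'],s['ft_force'],s['gripper_width'])
p,d,c=shot('scene','s1.png')
a=p[120:270,200:350]; a=cv2.resize(a,None,fx=4,fy=4,interpolation=cv2.INTER_CUBIC)
b=shot('wrist','w4.png')[0]
cv2.imwrite('pics/c3.png',np.hstack([cv2.resize(a,(450,450)),cv2.resize(b[150:,130:430],(350,315)).copy() if 0 else cv2.copyMakeBorder(cv2.resize(b[150:,130:430],(350,315)),0,135,0,0,cv2.BORDER_CONSTANT)]))
E
```

```text
6.45 [0.4395818  0.08723891 0.21127623] [-1.79995044e+02  1.01135644e-02  1.72026145e+02] [-0.2540013  -0.3569977  -2.86292506] 0.48625843214275405
```

View pics/c3.png

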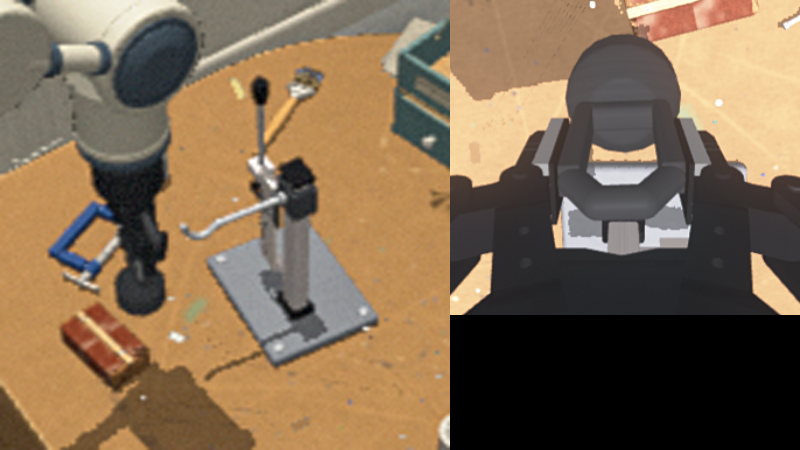

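The eye is gripped squarely, hole free, and in line with the hook ahead of its tip. Advancing over the tip.

Request:
apply_moves --increments "-1 0 0 0 3.8; -2.5 0 0 0 3.8; -4 0.1 0 0 3.8; -5.5 0.1 0 0 3.8; -6.8 0.1 0 0 3.8; -7.9 0.1 0 0 3.8; -7.9 0.1 0 0 3.8; -7.9 0.1 0 0 3.8"

```text
clock: 7.35
tool_pos: [0.5172, 0.0781, 0.2111]
ee_rot: [-180.0, -0.0, 172.1]
ft_force: [-0.1, -0.6, -2.9]
gripper_width: 0.481
grip_force: 52.5
```

```bash
python3 - <<'E'
from h import *
F=[]
for i in range(4):
    p,d,c=shot('wrist','w5.png' if i==3 else None); s=arm.get_state(); F.append(s['ft_force'])
print(s['clock'],s['tool_pos'],s['ee_rot'],np.mean(F,0),s['gripper_width'])
p2,_,_=shot('scene','s2.png')
a=cv2.resize(p2[130:260,220:350],(450,450),interpolation=cv2.INTER_CUBIC)
b=cv2.resize(p[150:,130:430],(350,315)); b=cv2.copyMakeBorder(b,0,135,0,0,cv2.BORDER_CONSTANT)
cv2.imwrite('pics/c4.png',np.hstack([a,b]))
E
```

```text
7.55 [0.51703231 0.07823717 0.21135913] [-1.79999129e+02 -1.12247559e-02  1.72113988e+02] [-0.2505195   0.14338192 -2.45438446] 0.4818181310934192
```

View pics/c4.png

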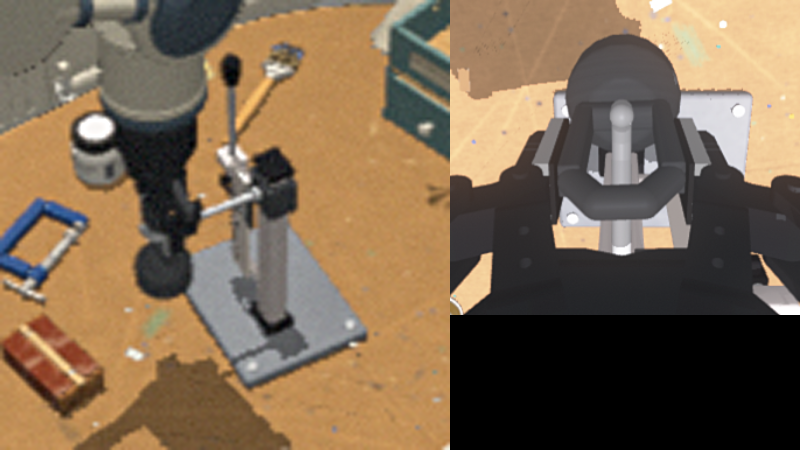

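The hook tip is through the eye and centred at crop (622,115). Lowering until contact, then easing by force.

Request:
apply_moves --increments "0 0 1 0 3.8; 0 0 2 0 3.8; 0 0 2.8 0 3.8; 0 0 3.3 0 3.8; 0 0 3.7 0 3.8; 0 0 4.2 0 3.8; 0 0 4.6 0 3.8; 0 0 4.6 0 3.8"

```text
clock: 8.4
tool_pos: [0.5175, 0.0782, 0.1649]
ee_rot: [-180.0, -0.0, 172.1]
ft_force: [-0.2, 0.8, -1.3]
gripper_width: 0.482
grip_force: 52.6
```

Request:
apply_moves --increments "0 0 0 0 3.8; 0 0 0 0 3.8; 0 0 0 0 3.8; 0 0 0 0 3.8; 0 0 0 0 3.8; 0 0 0 0 3.8"

```text
clock: 9.0
tool_pos: [0.5176, 0.0782, 0.1653]
ee_rot: [-180.0, 0.0, 172.1]
ft_force: [-0.2, -0.3, -1.7]
gripper_width: 0.484
grip_force: 52.6
```

```bash
cat > f.py <<'E'
from h import *
F=[]
for i in range(8):
    arm.read_camera('top'); s=arm.get_state(); F.append(s['ft_force'])
print(s['clock'],s['tool_pos'],s['ee_rot'],np.mean(F,0),np.std(F,0),s['ft_torque'])
E
python3 f.py
```

```text
9.4 [0.51755248 0.07816396 0.16528814] [-1.79998695e+02  9.84552669e-04  1.72107400e+02] [-0.08149388 -0.13265289 -2.16085073] [0.45375646 0.23365461 0.26014806] [-0.01816308  0.02127612 -0.00619048]
```

Request:
apply_moves --increments "0 0 0.2 0 3.8; 0 0 0.4 0 3.8; 0 0 0.6 0 3.8; 0 0 0.8 0 3.8; 0 0 1 0 3.8; 0 0 1 0 3.8; 0 0 1 0 3.8; 0 0 1 0 3.8"

```text
clock: 10.2
tool_pos: [0.5176, 0.0782, 0.1554]
ee_rot: [180.0, 0.0, 172.1]
ft_force: [0.6, 0.1, -0.3]
gripper_width: 0.482
grip_force: 52.7
```

```bash
python3 f.py
```

```text
10.6 [0.51755471 0.07817797 0.15530004] [1.79999147e+02 3.55948831e-03 1.72104148e+02] [ 0.62988818  0.14217153 -0.8522147 ] [0.53337843 0.39061283 0.49284573] [-0.04813755 -0.07035784  0.03397864]
```

Request:
apply_moves --increments "0 0 0.2 0 3.8; 0 0 0.4 0 3.8; 0 0 0.6 0 3.8; 0 0 0.8 0 3.8; 0 0 0.8 0 3.8; 0 0 0.8 0 3.8; 0 0 0.8 0 3.8"

```text
clock: 11.3
tool_pos: [0.5176, 0.0781, 0.1474]
ee_rot: [-180.0, 0.0, 172.1]
ft_force: [1.3, -1.0, 0.4]
gripper_width: 0.476
grip_force: 52.8
```

```bash
python3 f.py
```

```text
11.7 [0.51757162 0.07818053 0.14729922] [-1.79999720e+02  3.84311809e-03  1.72107925e+02] [ 0.79761029 -0.20848184  0.01150159] [0.41500642 0.47376997 0.3651976 ] [ 0.00205281 -0.07517949  0.07005026]
```

Request:
apply_moves --increments "0 0 0 0 3.8; 0 0 0 0 3.8; 0 0 0 0 3.8" --squeeze 20

```text
clock: 12.0
tool_pos: [0.5175, 0.0782, 0.1473]
ee_rot: [-180.0, 0.0, 172.1]
ft_force: [1.3, -0.6, -0.4]
gripper_width: 0.481
grip_force: 52.8
```

```bash
python3 f.py; python3 f.py; python3 - <<'E'
from h import *
p,d,c=shot('scene','s3.png')
def hook(c,d):
    P=np.array([atd(c,u,v,d[v,u]) for v in range(150,250) for u in range(240,340) if d[v,u]>0])
    q=(P[:,:2]-[.638,.060])@np.array([[.990,.139],[-.139,.990]])
    m=(q[:,0]>-.075)&(q[:,0]<-.03)&(abs(q[:,1])<.012)&(P[:,2]>.1); return m.sum(),np.median(P[m,2]),q[m].mean(0)
l=dict(np.load('pics/scene0.npz')); l2=dict(np.load('pics/s2.npz'))
print(hook(l,l['d']),hook(l2,l2['d']),hook(c,d))
E
```

```text
12.4 [0.51752656 0.07815956 0.14724287] [-1.79999288e+02 -2.96821273e-03  1.72105539e+02] [ 0.71735359 -0.05016358 -0.04458755] [0.27008628 0.38360159 0.87953101] [-0.02743039 -0.12617626  0.01697462]
12.8 [0.5175333  0.07816854 0.14727154] [-1.79999065e+02 -8.83635101e-04  1.72105389e+02] [ 1.01463279 -0.19922914 -0.29367422] [0.29263642 0.31795024 0.41872393] [-0.00457222 -0.05757855  0.03185123]
(np.int64(29), np.float64(0.22436879875964078), array([-0.05440965, -0.00076772])) (np.int64(31), np.float64(0.22462817796648848), array([-0.05367685, -0.0010079 ])) (np.int64(29), np.float64(0.19632767771752113), array([-0.05218234, -0.00074604]))
```

Hook travel is 28 mm and the vertical force is close to zero, so it is balanced. A sideways force of 0.8 N shows the eye slightly on the tip-side slope, so I'll shift 2 mm inward.

Request:
apply_moves --increments "-0.1 0 0 0 3.8; -0.2 0 0 0 3.8; -0.2 0 0 0 3.8; -0.2 0 0 0 3.8; -0.2 0 0 0 3.8"

```text
clock: 13.35
tool_pos: [0.5195, 0.0779, 0.1473]
ee_rot: [-180.0, 0.0, 172.1]
ft_force: [-0.2, 0.4, 0.4]
gripper_width: 0.485
grip_force: 52.8
```

```bash
python3 f.py; python3 f.py
```

```text
13.75 [0.51955413 0.07789019 0.14729433] [-1.79999131e+02  4.46761892e-03  1.72107686e+02] [ 0.05302962 -0.51671366 -0.09684726] [0.33054584 0.2919715  0.45917836] [-0.01492536 -0.00182372  0.01154865]
14.15 [0.51952976 0.0778907  0.14727416] [-1.79999844e+02 -5.60401046e-05  1.72104288e+02] [-0.16700826 -0.28198317 -0.13232725] [0.28223631 0.43347429 0.24219911] [-0.12343126 -0.03138961 -0.02039889]
```

Request:
apply_moves --increments "0 0 0 0 4.2; 0 0 0 0 4.4; 0 0 0 0 4.7; 0 0 0 0 5; 0 0 0 0 5.5; 0 0 0 0 6; 0 0 0 0 6.2; 0 0 0 0 6.2"

```text
clock: 14.95
tool_pos: [0.5195, 0.0779, 0.1473]
ee_rot: [-180.0, -0.0, 172.1]
ft_force: [-0.1, 0.3, 0.5]
gripper_width: 0.728
grip_force: 0.0
```

```bash
python3 - <<'E'
from h import *
def hook(c,d):
    P=np.array([atd(c,u,v,d[v,u]) for v in range(150,250) for u in range(240,340) if d[v,u]>0])
    q=(P[:,:2]-[.638,.060])@np.array([[.990,.139],[-.139,.990]])
    m=(q[:,0]>-.075)&(q[:,0]<-.03)&(abs(q[:,1])<.012)&(P[:,2]>.1); return m.sum(),np.median(P[m,2]).round(5)
for i in range(6):
    p,d,c=shot('scene','s4.png'); print(hook(c,d))
F=arm.get_state(); print(F['clock'],F['gripper_width'],F['ft_force'],F['tool_pos'])
b=shot('wrist','w6.png')[0]
b=cv2.resize(b[150:,130:430],(350,315)); b=cv2.copyMakeBorder(b,0,135,0,0,cv2.BORDER_CONSTANT)
cv2.imwrite('pics/c5.png',np.hstack([cv2.resize(p[130:260,220:350],(450,450),interpolation=cv2.INTER_CUBIC),b]))
E
```

```text
(np.int64(28), np.float64(0.1957))
(np.int64(30), np.float64(0.19679))
(np.int64(31), np.float64(0.19688))
(np.int64(30), np.float64(0.19605))
(np.int64(29), np.float64(0.19661))
(np.int64(31), np.float64(0.19517))
15.25 0.7249846065597664 [-0.09398948  0.67929047 -0.37938821] [0.51951222 0.07789255 0.14726742]
```

View pics/c5.png

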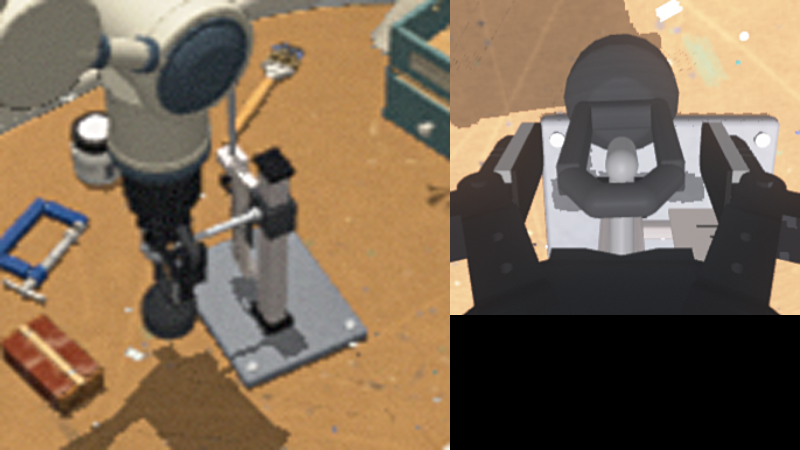

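The weight hangs still after release, with carriage travel about 28.3 mm. Retreating straight up.

Request:
apply_moves --increments "0 0 -1 0 6.2; 0 0 -3 0 6.2; 0 0 -6 0 6.2; 0 0 -10 0 6.2; 0 0 -14.5 0 6.2; 0 0 -19 0 6.2; 0 0 -23 0 6.2; 0 0 -23 0 6.2"

```text
clock: 16.1
tool_pos: [0.5212, 0.078, 0.3836]
ee_rot: [179.9, 0.5, 172.1]
ft_force: [-0.0, -0.9, 0.0]
gripper_width: 0.727
grip_force: 0.0
```

```bash
python3 - <<'E'
from h import *
s=arm.get_state(); print(s['clock'],s['tool_pos'],s['ee_rot'])
p,d,c=shot('wrist','w7.png')
t=dict(np.load('pics/top0.npz')); sc=dict(np.load('pics/scene0.npz'))
R=[]
for c,w in ((t,(130,170,215,250)),(sc,(135,165,275,300))):
    Q=np.array([(u,v,*atd(c,u,v,c['d'][v,u])) for v in range(w[0],w[1]) for u in range(w[2],w[3]) if c['d'][v,u]>0])
    q=Q[(Q[:,4]>.308)&(Q[:,4]<.345)]; m=(q[:,:2].min(0)+q[:,:2].max(0))/2; print(len(q),q.min(0).round(3),q.max(0).round(3),m)
    R.append(ray(c,*m))
# nearest of two rays
(a,r),(b,k)=R; A=np.stack([r,-k],1); x=np.linalg.lstsq(A,b-a,rcond=None)[0]; print(a+r*x[0],b+k*x[1])
for pt in [(.648,.139,.333),(.641,.141,.333)]: print(pix(dict(np.load('pics/w7.npz')),pt))
E
```

```text
16.1 [0.52116416 0.07797949 0.38358567] [179.90771223   0.53035704 172.10579385]
64 [2.27e+02 1.46e+02 6.33e-01 1.32e-01 3.08e-01] [2.35e+02 1.54e+02 6.50e-01 1.51e-01 3.32e-01] [231. 150.]
43 [2.84e+02 1.45e+02 6.32e-01 1.28e-01 3.09e-01] [2.89e+02 1.53e+02 6.55e-01 1.51e-01 3.35e-01] [286.5 149. ]
[0.64200581 0.14245733 0.31776322] [0.64589599 0.14039027 0.31834981]
[383.53575419 378.18364139]
[385.93609467 370.19876882]
```

View pics/w7.png

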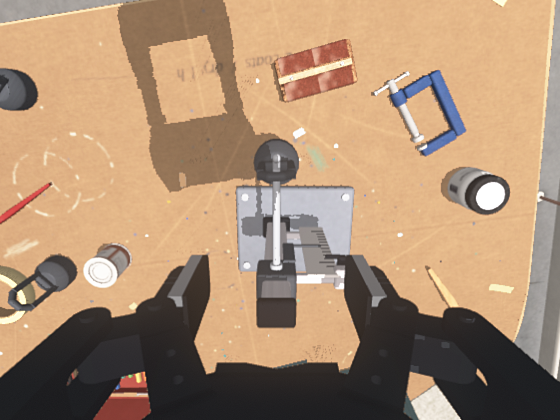

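The weight hangs from the hook tip at image (277,158), with the plate and ticks at (318,250) and the column cap at (276,312). The knob is hidden under the right finger. I'll place the gripper over the knob at (0.644,0.141).

Request:
apply_moves --increments "-3 2 0 0 6.2; -6 4.2 0 0 6.2; -9 6.3 0 0 6.2; -11.5 8 0 0 6.2; -11.5 8 0 0 6.2; -11.5 8 0 0 6.2; -11.5 8 0 0 6.2"

```text
clock: 16.85
tool_pos: [0.6436, 0.141, 0.377]
ee_rot: [-180.0, -0.1, 172.1]
ft_force: [-0.4, 0.5, -0.2]
gripper_width: 0.725
grip_force: 0.0
```

```bash
python3 - <<'E'
from h import *
s=arm.get_state(); print(s['clock'],s['tool_pos'],s['ee_rot'],s['ft_force'])
p,d,c=shot('wrist','w8.png')
print('tcp',pix(c,s['tool_pos']),'knob',pix(c,(.644,.141,.333)))
Q=np.array([(u,v,*atd(c,u,v,d[v,u])) for v in range(150,330) for u in range(200,360) if d[v,u]>0])
q=Q[(Q[:,4]>.3)&(Q[:,4]<.345)&(np.linalg.norm(Q[:,2:4]-[.644,.141],axis=1)<.02)]
print(len(q),q.min(0).round(4),q.max(0).round(4))
q=q[q[:,4]>.33-.003]; print('top',len(q),q.mean(0).round(4),q.min(0).round(4),q.max(0).round(4))
w=dict(np.load('pics/w7.npz')); print('cap',atz(w,277,312,.257),atz(w,271,312,.257))
E
```

```text
16.85 [0.64358832 0.14099861 0.37700855] [-1.79979646e+02 -5.81929159e-02  1.72095963e+02] [-0.42624593  0.49398603 -0.15939933]
tcp [277.22234403 265.14596223] knob [277.15774252 232.46908753]
963 [2.620e+02 2.060e+02 6.349e-01 1.310e-01 3.047e-01] [2.920e+02 2.440e+02 6.548e-01 1.506e-01 3.303e-01]
top 582 [2.769845e+02 2.306976e+02 6.446000e-01 1.408000e-01 3.284000e-01] [2.630e+02 2.160e+02 6.359e-01 1.320e-01 3.270e-01] [2.910e+02 2.440e+02 6.539e-01 1.496e-01 3.303e-01]
cap [0.63424344 0.06288162 0.257     ] [0.63346661 0.05728276 0.257     ]
```

The knob centre measures (0.645,0.141), in line with the tool. Descending and pinching.

Request:
apply_moves --increments "-0.1 0 2.5 0 6.2; -0.1 0 5 0 6.2; -0.1 0 6.8 0 6.2; -0.1 0 7.3 0 6.2; -0.1 0 7.3 0 6.2; -0.1 0 7.3 0 4; -0.1 0 7.3 0 3; -0.1 0 7.3 0 2.4" --squeeze 30

```text
clock: 17.7
tool_pos: [0.6457, 0.1412, 0.3051]
ee_rot: [180.0, 0.1, 172.1]
ft_force: [-0.9, -0.5, -0.5]
gripper_width: 0.278
grip_force: 0.0
```

Request:
apply_moves --increments "0 0 0 0 1.7; 0 0 0 0 1.7; 0 0 0 0 1.7; 0 0 0 0 1.7; 0 0 0 0 1.7; 0 0 0 0 1.7" --squeeze 30

```text
clock: 18.3
tool_pos: [0.6456, 0.1411, 0.3044]
ee_rot: [-180.0, 0.0, 172.1]
ft_force: [1.2, -2.6, 2.5]
gripper_width: 0.219
grip_force: 29.2
```

```bash
python3 - <<'E'
from h import *
s=arm.get_state(); print(s['clock'],s['tool_pos'],s['ee_rot'],s['ft_force'],s['grip_force'])
p,d,c=shot('wrist','w9.png'); p,d,cs=shot('scene','s9.png')
# predicted pixels of pointer & marker tips near plate: stand frame
x=np.array([.990,-.139]); y=np.array([.139,.990]); A=np.array([.635,.060])+0
A=np.array([.645,.141])-.08*y; print('axis',A)
for n,cc in (('wrist',c),('scene',cs)):
  for yy in (.04,.05,.06):
    for z in (.172,.137): print(n,yy,z,pix(cc,[*(A+yy*y-.01*x),z]).round(1),end=' ')
  print()
g=cv2.cvtColor(cv2.imread('pics/w9.png'),cv2.COLOR_BGR2GRAY)
print(g.shape)
E
```

```text
18.3 [0.64555544 0.14110836 0.30435985] [-1.79995063e+02  2.14452330e-02  1.72099463e+02] [ 1.20654522 -2.64429081  2.54283383] 29.192959691863507
axis [0.63388 0.0618 ]
wrist 0.04 0.172 [229.5 182.5] wrist 0.04 0.137 [234.5 174.5] wrist 0.05 0.172 [241.3 182.5] wrist 0.05 0.137 [245.  174.5] wrist 0.06 0.172 [253.1 182.6] wrist 0.06 0.137 [255.6 174.5] 
scene 0.04 0.172 [289.3 187.5] scene 0.04 0.137 [289.4 194.1] scene 0.05 0.172 [288.  185.7] scene 0.05 0.137 [288.1 192.3] scene 0.06 0.172 [286.7 183.9] scene 0.06 0.137 [286.8 190.5] 
(420, 560)
```

Request:
apply_moves --increments "0 0 0.5 0 1.7; 0 0 1 0 1.7; 0 0 1.5 0 1.7; 0 0 2 0 1.7; 0 0 2.5 0 1.7; 0 0 3 0 1.7; 0 0 3.5 0 1.7; 0 0 3.5 0 1.7"

```text
clock: 19.2
tool_pos: [0.6454, 0.1411, 0.2682]
ee_rot: [-180.0, -0.0, 172.1]
ft_force: [5.0, -3.3, -3.8]
gripper_width: 0.218
grip_force: 29.4
```

```bash
python3 - <<'E'
from h import *
s=arm.get_state(); print(s['clock'],s['tool_pos'],s['ft_force'],s['grip_force'],s['gripper_width'])
p,d,c=shot('wrist','w10.png'); 
def sup(w):
    g=cv2.cvtColor(w['p'],cv2.COLOR_BGR2GRAY); return g
A=np.array([.63388,.0618]);y=np.array([.139,.990]);x=np.array([.990,-.139])
for n in ('w9','w10'):
    w=dict(np.load(f'pics/{n}.npz')); g=sup(w); print(n)
    for v in range(150,206,2): print(v,' '.join('%3d'%k for k in g[v,208:290:3]))
    Q=np.array([(u,v,*atd(w,u,v,w['d'][v,u]),g[v,u]) for v in range(130,230) for u in range(200,300) if w['d'][v,u]>0])
    q=(Q[:,2:4]-A); sx=q@x; sy=q@y
    for lo in np.arange(.02,.09,.006):
        m=(sy>=lo)&(sy<lo+.006)&(Q[:,5]<70)&(abs(sx)<.05)&(Q[:,4]>.08)
        if m.sum()>2: print('dark y%.3f n%d x %.3f..%.3f z %.3f..%.3f'%(lo,m.sum(),sx[m].min(),sx[m].max(),Q[m,4].min(),Q[m,4].max()))
E
```

```text
19.2 [0.64536976 0.141146   0.26824317] [ 4.95953105 -3.2927341  -3.78013426] 29.3654597341083 0.2175464892521468
w9
150 139 140 139 140 139 141 141 139 140 139 139 137 138 140 142 141 140 141 140 194 223 223 224 225 224 225 225 225
152 137 139 139 139 140 142 140 141 140 139 140 138 139 141 142 142 139 141 143 144 225 223 224 225 225 224 224 225
154 119 118 120 120 121 122 121 121 141 139 140 139 138 141 142 141 138 140 143 146 226 224 203 228 228 223 224 225
156  51  51  51  52  51  52  52  50 135 140 140 140 140 141 141 140 139 140 143 146 144 206 151 195 223 224 223 224
158  56  56  56  56  55  57  58  57 111 139 140 139 139 139 140 141 142 142 141 142 140 140 142 144 194 224 223 223
160 106 106 106 107 107 107  57  57 110 139 139 140 139 139 139 140 140 140 141 141 141 141 144 143 185 224 223 222
162 147 146 148 149 148 144  70  58 108 140 141 145 145 145 146 146 146 146 148 148 143 142 144 143 228 225 223 223
164 145 146 148 147 144 135  77  57  87 138 153 158 158 158 158 132 133 135 136 135 146 143 144 142 221 225 223 223
166 142 143 143 149 140 134  88  75  98 139 159 159 159
[... 5393 characters left out ...]
165 134 134 134 142 152 152 153 154 154 155 155 156 156 154 155
200 137 136 161 162 162 162 162 162 162 163 162 162 163 146 147 149 152 178 178 180 178 178 179 179 180 180 180 181
202 138 142 162 162 161 162 162 163 163 162 163 163 163 164 164 164 191 211 211 212 211 212 212 212 212 212 213 213
204 137 160 161 161 162 162 162 161 162 162 163 163 162 164 163 162 197 220 219 219 219 219 220 219 219 220 220 220
dark y0.020 n22 x -0.016..-0.014 z 0.136..0.166
dark y0.056 n17 x -0.017..-0.013 z 0.131..0.134
dark y0.062 n35 x -0.017..-0.013 z 0.129..0.134
dark y0.068 n31 x -0.017..-0.013 z 0.130..0.135
dark y0.074 n111 x -0.016..-0.001 z 0.132..0.139
dark y0.080 n70 x -0.016..-0.001 z 0.129..0.139
```

```bash
cat > m.py <<'E'
from h import *
import sys
def meas(n):
    w=dict(np.load(f'pics/{n}.npz')); g=cv2.cvtColor(w['p'],cv2.COLOR_BGR2GRAY)
    A=np.array([.63388,.0618]);y=np.array([.139,.990]);x=np.array([.990,-.139])
    Q=np.array([(u,v,*atd(w,u,v,w['d'][v,u]),g[v,u]) for v in range(158,190) for u in range(220,275) if w['d'][v,u]>0])
    q=(Q[:,2:4]-A); Q=np.c_[Q,q@x,q@y]
    m=Q[(Q[:,6]>-.022)&(Q[:,6]<-.008)&(Q[:,4]>.1)&(Q[:,4]<.2)]
    for u in range(222,272,3):
        k=m[(m[:,0]==u)&(m[:,5]<110)]
        if len(k): print(n,u,'v',k[:,1].min(),k[:,1].max(),'x %.4f %.4f y %.4f z %.4f %.4f med %.4f'%(k[:,6].min(),k[:,6].max(),k[0,7],k[:,4].min(),k[:,4].max(),np.median(k[:,4])))
s=arm.get_state(); print(s['clock'],s['tool_pos'],s['ft_force'])
for n in sys.argv[1:]: meas(n)
E
python3 - <<'E'
from h import *
shot('wrist','w11.png')
E
python3 m.py w11
```

```text
19.3 [0.64538657 0.14113424 0.26848271] [ 4.58244107 -2.80456787 -2.88331849]
w11 222 v 177.0 178.0 x -0.0154 -0.0145 y 0.0341 z 0.1378 0.1378 med 0.1378
w11 225 v 177.0 178.0 x -0.0151 -0.0145 y 0.0364 z 0.1364 0.1377 med 0.1371
w11 228 v 177.0 179.0 x -0.0155 -0.0137 y 0.0392 z 0.1379 0.1382 med 0.1380
w11 231 v 177.0 179.0 x -0.0155 -0.0137 y 0.0417 z 0.1379 0.1387 med 0.1385
w11 234 v 177.0 179.0 x -0.0154 -0.0139 y 0.0441 z 0.1377 0.1390 med 0.1381
w11 237 v 177.0 179.0 x -0.0153 -0.0135 y 0.0467 z 0.1369 0.1376 med 0.1373
w11 240 v 177.0 179.0 x -0.0152 -0.0137 y 0.0491 z 0.1370 0.1381 med 0.1379
w11 243 v 177.0 179.0 x -0.0155 -0.0138 y 0.0517 z 0.1382 0.1385 med 0.1385
w11 246 v 177.0 181.0 x -0.0152 -0.0082 y 0.0541 z 0.1204 0.1391 med 0.1390
w11 249 v 177.0 181.0 x -0.0151 -0.0082 y 0.0566 z 0.1203 0.1368 med 0.1363
w11 252 v 174.0 189.0 x -0.0164 -0.0081 y 0.0587 z 0.1204 0.1503 med 0.1324
w11 255 v 174.0 189.0 x -0.0165 -0.0081 y 0.0613 z 0.1208 0.1507 med 0.1325
w11 258 v 174.0 189.0 x -0.0167 -0.0081 y 0.0640 z 0.1200 0.1514 med 0.1322
w11 261 v 174.0 189.0 x -0.0167 -0.0083 y 0.0665 z 0.1208 0.1520 med 0.1322
w11 264 v 174.0 179.0 x -0.0165 -0.0126 y 0.0691 z 0.1303 0.1346 med 0.1328
w11 267 v 174.0 179.0 x -0.0166 -0.0125 y 0.0716 z 0.1303 0.1332 med 0.1324
w11 270 v 174.0 184.0 x -0.0167 -0.0089 y 0.0742 z 0.1310 0.1352 med 0.1345
```

```bash
cat > m2.py <<'E'
from h import *
import sys
A=np.array([.63388,.0618]);y=np.array([.139,.990]);x=np.array([.990,-.139])
def meas(n):
    w=dict(np.load(f'pics/{n}.npz')); g=cv2.cvtColor(w['p'],cv2.COLOR_BGR2GRAY)
    Q=np.array([(*atd(w,u,v,w['d'][v,u]),g[v,u],u,v) for v in range(420) for u in range(560) if w['d'][v,u]>0])
    q=Q[:,:2]-A; sx=q@x; sy=q@y
    b=(sx>-.024)&(sx<-.009)&(Q[:,3]<120)&(Q[:,2]>.115)&(Q[:,2]<.185)
    for nm,l,h in (('ptr',.036,.054),('mrk',.060,.071)):
        m=b&(sy>l)&(sy<h)&(abs(Q[:,2]-np.median(Q[b&(sy>l)&(sy<h),2]) if (b&(sy>l)&(sy<h)).any() else 0)<.004)
        if m.sum()>2: print(n,nm,m.sum(),'z med %.4f sd %.4f x %.4f..%.4f v %d..%d'%(np.median(Q[m,2]),Q[m,2].std(),sx[m].min(),sx[m].max(),Q[m,5].min(),Q[m,5].max()))
for n in sys.argv[1:]: meas(n)
E
python3 m2.py scene0 top0 w1 s3 w7 w8 w9 s9 w11
```

```text
scene0 mrk 3 z med 0.1681 sd 0.0001 x -0.0173..-0.0141 v 184..185
top0 ptr 9 z med 0.1666 sd 0.0017 x -0.0186..-0.0105 v 166..169
top0 mrk 8 z med 0.1672 sd 0.0013 x -0.0197..-0.0107 v 165..168
s3 mrk 4 z med 0.1701 sd 0.0018 x -0.0178..-0.0152 v 183..185
w7 ptr 15 z med 0.1369 sd 0.0008 x -0.0162..-0.0147 v 245..246
w7 mrk 36 z med 0.1694 sd 0.0009 x -0.0169..-0.0128 v 255..258
w8 ptr 32 z med 0.1381 sd 0.0006 x -0.0152..-0.0137 v 160..161
w8 mrk 49 z med 0.1693 sd 0.0008 x -0.0167..-0.0121 v 163..167
w9 ptr 56 z med 0.1379 sd 0.0007 x -0.0157..-0.0133 v 169..171
w9 mrk 78 z med 0.1684 sd 0.0009 x -0.0169..-0.0122 v 174..179
s9 mrk 3 z med 0.1710 sd 0.0011 x -0.0187..-0.0153 v 184..185
w11 ptr 63 z med 0.1379 sd 0.0007 x -0.0155..-0.0125 v 177..180
w11 mrk 83 z med 0.1324 sd 0.0011 x -0.0167..-0.0113 v 174..180
```

```bash
python3 - <<'E'
from h import *
A=np.array([.63388,.0618]);y=np.array([.139,.990]);x=np.array([.990,-.139])
for n in ('top0','scene0','w7','w8','w9','w11','s9'):
    w=dict(np.load(f'pics/{n}.npz')); g=cv2.cvtColor(w['p'],cv2.COLOR_BGR2GRAY)
    Q=np.array([(*atd(w,u,v,w['d'][v,u]),g[v,u]) for v in range(420) for u in range(560) if w['d'][v,u]>0])
    q=Q[:,:2]-A; sx=q@x; sy=q@y; Z=Q[:,2]
    def r(nm,m):
        if m.sum()>3: print(n,nm,m.sum(),np.median(Z[m]).round(4),np.percentile(Z[m],90).round(4),end=' | ')
    r('table',(sx>-.16)&(sx<-.09)&(abs(sy-.05)<.04)&(abs(Z)<.012))
    r('plate',(sx>-.06)&(sx<-.03)&(abs(sy-.06)<.03)&(abs(Z-.016)<.012))
    r('cap',(abs(sx)<.008)&(abs(sy)<.01)&(abs(Z-.257)<.015))
    r('bush',(np.hypot(sx,sy-.08)<.012)&(abs(Z-.198)<.01))
    r('knob',(np.hypot(sx,sy-.08)<.007)&(abs(Z-.32)<.025))
    print()
E
```

```text
top0 table 559 0.0006 0.0047 | top0 plate 190 0.0162 0.0203 | top0 cap 49 0.2572 0.2595 | top0 bush 40 0.1981 0.2024 | top0 knob 23 0.3282 0.3311 | 
scene0 table 298 0.0018 0.0064 | scene0 plate 104 0.0172 0.0216 | scene0 cap 19 0.2594 0.2611 | scene0 bush 22 0.1995 0.2032 | scene0 knob 12 0.3277 0.3324 | 
w7 table 1924 0.0006 0.0018 | w7 plate 709 0.0161 0.0174 | w7 cap 317 0.2569 0.2577 | w7 bush 84 0.198 0.1991 | 
w8 table 2666 0.0004 0.0017 | w8 plate 837 0.016 0.0173 | w8 cap 460 0.257 0.2579 | w8 bush 352 0.1981 0.1993 | w8 knob 376 0.3285 0.3294 | 
w9 table 3735 0.0004 0.0016 | w9 plate 1127 0.0159 0.0172 | w9 cap 800 0.257 0.2578 | w9 bush 574 0.198 0.1992 | w9 knob 823 0.3276 0.3284 | 
w11 table 4514 0.0004 0.0015 | w11 plate 1384 0.016 0.0171 | w11 cap 1134 0.2569 0.2576 | w11 bush 779 0.1981 0.1993 | 
s9 table 230 0.0014 0.0058 | s9 plate 90 0.0177 0.0206 | s9 cap 20 0.2586 0.2609 | s9 bush 22 0.1997 0.2032 |
```

Known heights check out in the wrist depth (plate 0.016, cap 0.257, bush 0.198), so there is no bias. The marker therefore started at about 4.5 mm of travel. The pointer tip is at 0.1369 and the arrow is now at 0.1306, so I'll raise it 6.3 mm.

Request:
apply_moves --increments "0 0 -0.3 0 1.7; 0 0 -0.6 0 1.7; 0 0 -0.6 0 1.7; 0 0 -0.6 0 1.7; 0 0 -0.6 0 1.7"

```text
clock: 19.8
tool_pos: [0.6454, 0.1412, 0.2751]
ee_rot: [-180.0, 0.0, 172.1]
ft_force: [2.7, -4.0, -0.4]
gripper_width: 0.22
grip_force: 29.8
```

```bash
python3 - <<'E'
from h import *
s=arm.get_state(); print(s['clock'],s['tool_pos'],s['ft_force'])
shot('wrist','w12.png'); shot('wrist','w13.png')
E
python3 m2.py w12 w13
```

```text
19.8 [0.64543658 0.14115298 0.27509964] [ 2.67164033 -3.99695925 -0.38565039]
w12 ptr 65 z med 0.1378 sd 0.0008 x -0.0157..-0.0131 v 175..178
w12 mrk 77 z med 0.1392 sd 0.0010 x -0.0168..-0.0123 v 174..179
w13 ptr 65 z med 0.1378 sd 0.0008 x -0.0157..-0.0128 v 175..178
w13 mrk 77 z med 0.1393 sd 0.0009 x -0.0167..-0.0125 v 174..179
```

Request:
apply_moves --increments "0 0 0.1 0 1.7; 0 0 0.1 0 1.7; 0 0 0.1 0 1.7; 0 0 0.1 0 1.7; 0 0 0.1 0 2.6; 0 0 0.1 0 3.4; 0 0 0.1 0 4.2; 0 0 0.1 0 4.6"

```text
clock: 20.7
tool_pos: [0.6452, 0.1414, 0.2742]
ee_rot: [180.0, -0.0, 172.1]
ft_force: [-0.3, 0.8, -0.2]
gripper_width: 0.538
grip_force: 0.0
```

```bash
python3 - <<'E'
from h import *
s=arm.get_state(); print(s['clock'],s['tool_pos'],s['ft_force'],s['grip_force'],s['gripper_width'])
shot('wrist','w14.png'); shot('wrist','w15.png')
E
python3 m2.py w14 w15
```

```text
20.7 [0.64519144 0.14138025 0.2741583 ] [-0.32226831  0.82720317 -0.23646458] 0.0 0.537816582387095
w14 ptr 65 z med 0.1380 sd 0.0006 x -0.0155..-0.0133 v 176..178
w14 mrk 73 z med 0.1386 sd 0.0007 x -0.0165..-0.0117 v 175..180
w15 ptr 77 z med 0.1379 sd 0.0013 x -0.0157..-0.0130 v 175..178
w15 mrk 80 z med 0.1383 sd 0.0012 x -0.0168..-0.0118 v 174..180
```

The arrow is at 0.1367 against the pointer's 0.1369, so they are level. Retreating.

Request:
apply_moves --increments "0 0 -1 0 4.6; 0 0 -3 0 4.6; 0 0 -6 0 4.6; 0 0 -9 0 4.6; 0 0 -10 0 4.6; 0 0 -10 0 4.6; 0 0 -10 0 4.6; 0 0 -10 0 4.6"

```text
clock: 21.6
tool_pos: [0.6449, 0.1411, 0.3728]
ee_rot: [-180.0, -0.1, 172.1]
ft_force: [0.3, 0.6, -0.7]
gripper_width: 0.54
grip_force: 0.0
```

```bash
python3 - <<'E'
from h import *
for i in range(2):
    p,d,c=shot('wrist',f'w2{i}.png')
    Q=np.array([atd(c,u,v,d[v,u]) for v in range(150,330) for u in range(200,360) if d[v,u]>0])
    m=(np.hypot(Q[:,0]-.645,Q[:,1]-.141)<.007)&(Q[:,2]>.28)&(Q[:,2]<.34); print('knob',m.sum(),np.median(Q[m,2]))
l=[]
for i in range(3):
    p,d,c=shot('scene',f's2{i}.png')
    P=np.array([atd(c,u,v,d[v,u]) for v in range(150,250) for u in range(240,340) if d[v,u]>0])
    q=(P[:,:2]-[.638,.060])@np.array([[.990,.139],[-.139,.990]])
    m=(q[:,0]>-.075)&(q[:,0]<-.03)&(abs(q[:,1])<.012)&(P[:,2]>.1); l.append(np.median(P[m,2]))
print('hook',l,arm.get_state()['clock'])
E
python3 m2.py w20 w21
```

```text
knob 306 0.2975875537959065
knob 298 0.29744708056354474
hook [np.float64(0.1957625508662234), np.float64(0.19592369126909404), np.float64(0.19687014978502282)] 21.85
w20 ptr 45 z med 0.1374 sd 0.0014 x -0.0156..-0.0131 v 159..161
w20 mrk 35 z med 0.1385 sd 0.0008 x -0.0160..-0.0123 v 159..162
w21 ptr 47 z med 0.1375 sd 0.0011 x -0.0156..-0.0132 v 159..161
w21 mrk 35 z med 0.1386 sd 0.0007 x -0.0160..-0.0123 v 159..162
```

The knob top at 0.2975 puts the arrow at 0.1365, and the pointer is at 0.1366. The weight hangs still and the gripper is clear, so I'm handing in.

```bash
python3 -c "
from bench import arm
print(arm.close_job())"
```

```text
the job is handed in; nothing more can be done
None
```

The counterweight hangs still on the hook, the marker arrow is level with the pointer to within about 1 mm, and I handed the job in after about 22 s; the result wasn't reported back.

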